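Put the clean prism bars away in their rack

ROBOT

A 6-joint arm with a two-finger parallel gripper is mounted at the origin on the work surface. World frame = base frame: x ahead of the robot, y to its left, z up, the work surface at z = 0. Lengths are in m, angles in rad, forces in N, time in s.
With the tool pointing down it reaches from about 0.35 to 0.875 m from the base axis. Payload 4.2 kg.
Tool frame: the origin (TCP) lies at the very end of the fingers, on their centre line; the grasp point (between the pads) lies 19 mm behind it; z points along the fingers, y is the line along which they close (so a half turn about z gives the same grasp; the last joint's range is limited). The gripper opens to 87 mm and grips with 3 to 60 N. Pads are 19 mm wide; open, the fingers measure 117 mm over their backs; the gripper's body (75 mm by 190 mm) begins 51 mm behind the grasp point.
Start: joints at [1.459, 0.385, 0.008, 0, -1.194, -0.259], TCP at [0.226, 0.583, 0.196] pointing down, gripper open.
Joint ranges: [-3.14, 3.14], [-1.21, 2.06], [-1.07, 1.41], [-3.16, 2.05], [-2.99, -0.16], [-3.1, 3.1]. Speed limits (rad/s): [2.79, 2.79, 3.14, 3.14, 3.14, 3.14].

INTERFACE

Orientations are given as [roll, pitch, yaw] about the fixed x, y, z axes, in that order (R = Rz(yaw) Ry(pitch) Rx(roll)).
In Python, from plant import readout, imaging, ctrl gives the robot as it stands.
- The arm moves only by the tool step_arm, never from a script. Its argument "targets" is a list of rows, each a list of 7 numbers: the opening, from -1 (shut) to 1 (fully open), then the shift along the tool's x, y, z scaled (see below), then the turn, a rotation vector about the tool's x, y, z scaled (see below). A call has 1 to 10 rows; each row shifts and turns the commanded pose from where the row before left it, along the tool's axes as they then stand; what a row does not reach is not made up. The controller multiplies each number of a shift by 150 mm and each number of a turn by 360 degrees. A row lasts 1/8 s, in which the tool goes at most 62.5 mm and 10.7 degrees, less where a joint would pass 70% of its speed; a pose out of reach is approached as far as the arm can. A call with a number of a shift or a turn outside -1 to 1 is refused whole. A call with a gripper value outside its range is refused whole. The fingers move at their own pace and stop on an object; "grip_force" is the grip in N (left out, the last holds). Time passes only in rows, so rows that do not move let the fingers close. It gives the time, the measured TCP pose, the force, the opening and the grip force at its end, in the units of the state.
- readout.sense(): the state, without advancing time (a new reading comes with each control period).
- imaging.get_image(name): name is "scene" or "top"; returns the picture (480x640x3 uint8, red, green, blue); there is no depth.
- imaging.camera_model(name): a dict with "vertical_fov" (degrees; the focal length in pixels is half the picture's height over the tangent of half this angle, whatever the lens; pixels are square), "cx", "cy" (the principal point, pixels), "eye" and "orientation" of the camera in the world. Camera axes: x right, y up, looking along -z (the intrinsics and any distortion apply to the point x, -y, -z); pixel columns grow to the right and rows downward; lengths in m; the calibration is good to about 2 mm. A picture is of the moment at which its call begins. camera_model takes no time and is no camera call.
- ctrl.job_done(): hands the job in; it is judged then, once.
The state is a dict: "t": time; "joints": joint angles; "dq": joint speeds; "joint_torque": joint torques, N m; "eef_pos": TCP position; "ee_rot": TCP orientation; "force": force on the tool from outside, world axes, zero at the start; "moment": the same for the moment, N m; "gripper_width": finger opening in m; "grasp_force": force on a finger pad.
Only numpy, scipy, OpenCV 4.12 (cv2) and the standard library are available. Lean on these libraries where they do the work, as an engineer would, in place of code of your own. Each camera call takes 0.05 s, during which the arm holds its last target. There are 200 camera calls.

TASK

The two prism bars, the long one and the short one, have been wiped and are dry: draw each straight up out of the drying stand and slide it, grip end up, down the grooves of its own bay of the storage rack, the long bar in the wide bay and the short bar in the narrow one, until its foot rests on the rack's base. Guide each bar all the way down instead of letting it drop, never let one tip over, and leave it standing free. The occluder stays upright in the drying stand, and nothing else on the bench is to be pushed about.

Things in the scene. Friction and masses are not known exactly. Their poses are not given: they have to be found in the camera images.
- bar_long: Long prism bar, upright in one sleeve of the stand: flat grey frame with a ladder of clear prisms, 200 mm long, 44 wide, 12 thick, about 105 g; the top 46 mm is a plain solid grip. Origin: centre under the foot; z up the bar to the grip end, y across its width, x normal to its flat faces. Grip it across the faces (12 mm). Either face may point either way in the rack.
- bar_short: Short prism bar, upright in another sleeve: same make, 165 mm long, 34 wide, 12 thick, about 67 g, grip end 46 mm. Origin and axes as the long bar's.
- bar_long_grip (a point): Place to grip the long bar: on its axis, 22 mm below its top end. Axes as the bar's.
- bar_short_grip (a point): Place to grip the short bar: on its axis, 22 mm below its top end. Axes as the bar's.
- occluder: Matte black occluder: a flat handle 26 mm wide, 10 mm thick, with a round disc 66 mm across on top, 186 mm tall in all. Origin under the foot of the handle, z up the handle, x the normal of the disc. It starts upright in the remaining sleeve of the stand and must stay there.
- stand: Drying stand, fixed, left or right of the robot: white tray 80 mm (x) by 250 (y), origin under its centre, with three equal steel sleeves at y = -80, 0, +80 mm, inside 18 (x) by 50 mm (y), floor 8 and rim 88 mm above the bench. Which thing stands in which varies. Tops above the bench: long bar 208, short 173, occluder 194 mm: carry a bar round in front of its neighbours or over them.
- rack: Storage rack, fixed: wooden base 85 mm (x) by 200 (y) by 10, origin under its centre; two bays side by side along y, each between upright aluminium channels whose grooves take the bar's edges, from the base up to 90 mm above the bench. Flared lips above them end at 102 mm and open about 5 mm wider on each side. Bars standing home reach 210 mm (long) and 175 mm (short) above the bench.
- bay_wide (a point): Centre of the floor of the wide bay (44 mm to the rack's +y side of its middle, 10 mm above the bench). Axes as the rack's: x normal to the flat of a bar in the bay, y across its width, z up. Inside 48 mm wide (y) and 15 mm thick (x).
- bay_narrow (a point): Centre of the floor of the narrow bay (44 mm to the rack's -y side of its middle, 10 mm above the bench). Axes as the rack's. Inside 38 mm wide (y) and 15 mm thick (x): the long bar does not fit.
- maddox: Handled Maddox rod lens lying flat on the bench: ribbed blue acrylic disc in a black rim, 60 mm across, with a flat black handle; 142 mm long, 10 mm high. Origin under the centre of the disc. Not to be moved.
- prism_lens: Brass-rimmed prism lens lying flat: 68 mm disc with a short brass tab, 11 mm high. Origin under the disc's centre. Not to be moved.
- dish: Empty round cream ceramic lens dish, 116 mm across, 32 mm high. Origin under its centre. Not to be moved.
- penlight: Metal penlight lying flat, 126 mm long, about 17 mm high. Origin under its barrel. Not to be moved.
There are look-alikes about, which are no part of the job. What is shaped like the bar_long but orange or red is not meant.

How it is judged:
On the way, in this order (a step that is already met when the one before it is completed fails the run):
1. one of the prism bars has been drawn up clear of its sleeve (z of any of bar_long, bar_short in the frame of stand above 0.088 m), for 0.1 s.
2. one of the prism bars stands home in its own bay (((horizontal distance between bar_long and bay_wide below 0.006 m and z of bar_long in the frame of bay_wide between -0.004 and 0.006 m and angle between bar_long's own z axis and vertical below 0.1 rad) or (horizontal distance between bar_short and bay_narrow below 0.006 m and z of bar_short in the frame of bay_narrow between -0.004 and 0.006 m and angle between bar_short's own z axis and vertical below 0.1 rad))), for 0.2 s.
At the end, for the whole second after the job is handed in: Long bar in the wide bay, short bar in the narrow bay: foot within 6 mm of the centre and of the floor of its bay, grip end up, tilted under 0.1 rad, let go and at rest; the occluder still in its sleeve, moved under 20 mm and tilted under 0.25 rad (horizontal distance between bar_long and bay_wide below 0.006 m and z of bar_long in the frame of bay_wide between -0.004 and 0.006 m and angle between each of bar_long, bar_short's own z axis and vertical below 0.1 rad and linear speed of each of bar_long, bar_short below 0.02 m/s and contact force between the fingers and bar_long below 0.1 N and horizontal distance between bar_short and bay_narrow below 0.006 m and z of bar_short in the frame of bay_narrow between -0.004 and 0.006 m and contact force between the fingers and bar_short below 0.1 N and distance of occluder from where it was at the start of the episode below 0.02 m and angle between occluder's own z axis and vertical below 0.25 rad); the robot touches nothing.
It fails at once if a prism bar tips over (more than 0.8 rad from upright) (angle between any of bar_long, bar_short's own z axis and vertical above 0.8 rad).
It fails at once if a prism bar is let drop down its bay (faster than 0.8 m/s inside it) ((horizontal distance between bar_long and bay_wide below 0.015 m and z of bar_long in the frame of bay_wide below 0.09 m and linear speed of bar_long above 0.8 m/s) or (horizontal distance between bar_short and bay_narrow below 0.015 m and z of bar_short in the frame of bay_narrow below 0.09 m and linear speed of bar_short above 0.8 m/s)).
It fails at once if the occluder is pulled out or knocked over (moved over 30 mm or tilted over 0.4 rad) (distance of occluder from where it was at the start of the episode above 0.03 m or angle between occluder's own z axis and vertical above 0.4 rad).
It fails at once if another thing on the bench is pushed more than 30 mm (distance of any of maddox, prism_lens, dish, penlight from where it was at the start of the episode above 0.03 m).
It also fails if it takes over 72 s, if anything falls off the work surface, if the arm or the gripper's body presses on something with over 40 N, if the wrist force passes 120 N, or if a joint passes its speed limit or range.

## Working session

There is one attempt and no reset: what is moved stays moved. The work goes in short steps, Python scripts to look and compute and a tool call to move; the robot and the scene stay as the last step left them, time stands still between calls to the robot, and variables do not carry over. Pictures are saved under pics/ and viewed, at most 10 in all, crops included, and the job is handed in when it is done.

Besides the shell and the picture viewer there is one more tool, called after "Emit:" by a JSON object that holds its "method" and its "body". step_arm: Moves the arm, as the interface text tells. Shifts and turns lie within -1 to 1; 1 stands for 150 mm of shift or 360 degrees of turn. Its arguments: {"type":"object","properties":{"targets":{"type":"array","items":{"type":"array","items":{"type":"number"}}},"grip_force":{"type":"number"}},"required":["targets"]}

```bash
ls; mkdir -p pics
python3 - <<'E'
from plant import readout, imaging
import cv2
print(readout.sense())
for n in("scene","top"):
    cv2.imwrite(f"pics/{n}0.png",imaging.get_image(n)[:,:,::-1]); print(n,imaging.camera_model(n))
E
```

```text
pics
{'t': 0.0, 'joints': array([ 1.45858674e+00,  3.85597014e-01,  6.68891224e-03, -5.36058229e-04,
       -1.19397753e+00, -2.58562455e-01]), 'dq': array([-0.00045466, -0.00021082,  0.00214044,  0.00031279, -0.00016438,
        0.00190377]), 'joint_torque': array([-1.47494757e-03, -3.90660381e+01,  1.87403172e+01,  4.21996862e+00,
        1.10270904e-02, -1.85312992e-04]), 'eef_pos': array([0.22621977, 0.58194829, 0.19465441]), 'ee_rot': array([ 3.13944541e+00, -5.27486429e-05, -3.70969756e-01]), 'force': array([-0.40205633,  0.91614658, -0.32866944]), 'moment': array([-0.00755854, -0.02722941,  0.03793618]), 'grasp_force': 0.0, 'gripper_width': 0.08734873498526062}
scene {'vertical_fov': 48.95180461906848, 'cx': 322.9105740118161, 'cy': 246.51909525840773, 'eye': array([ 1.13132505, -0.19838424,  1.02693198]), 'orientation': array([0.56733623, 0.01355322, 1.23473741])}
top {'vertical_fov': 55.290596411375304, 'cx': 318.35902405496967, 'cy': 235.14168731794445, 'eye': array([ 0.52326079, -0.01822993,  0.92457319]), 'orientation': array([ 0.08091533,  0.03008465, -1.58591261])}
```

View pics/scene0.png

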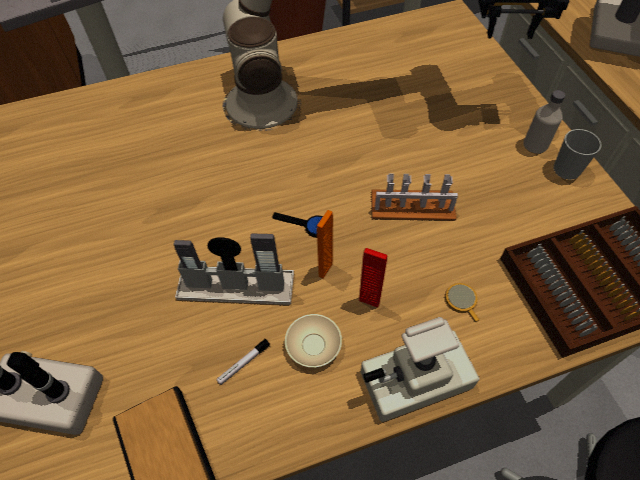

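View pics/top0.png

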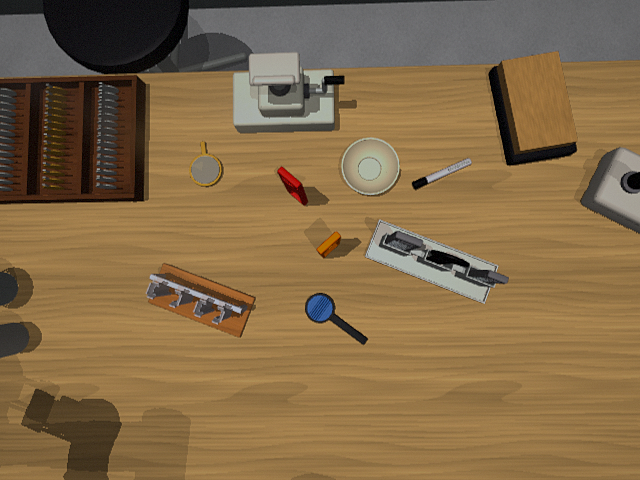

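The scene view shows the white stand at (235,270): grey bars at (188,255) and (265,255), with the black occluder at (225,250) between them. The rack is at (413,200). The orange bar (326,245) and red bar (373,278) are look-alikes. Next I'll look at enlarged crops.

```bash
cat > h.py <<'E'
import numpy as np, cv2
from plant import readout, imaging
from scipy.spatial.transform import Rotation as R
class Cam:
    def __init__(s,n):
        m=imaging.camera_model(n); s.f=240/np.tan(np.radians(m["vertical_fov"])/2)
        s.c=np.array([m["cx"],m["cy"]]); s.e=np.array(m["eye"]); s.R=R.from_euler("xyz",m["orientation"]).as_matrix()
    def ray(s,p):
        u,v=(np.array(p)-s.c)/s.f; return s.R@np.array([u,-v,-1])
    def at(s,p,z):
        d=s.ray(p); return s.e+d*(z-s.e[2])/d[2]
    def px(s,P):
        q=s.R.T@(np.array(P)-s.e); return s.c+s.f*np.array([q[0],-q[1]])/-q[2]
def tri(a,pa,b,pb):
    d,g=a.ray(pa),b.ray(pb); t=np.linalg.lstsq(np.c_[d,-g],b.e-a.e,rcond=None)[0]
    A,B=a.e+d*t[0],b.e+g*t[1]; return (A+B)/2,np.linalg.norm(A-B)
S,T=Cam("scene"),Cam("top")
E
python3 - <<'E'
import cv2,numpy as np
s,t=cv2.imread("pics/scene0.png"),cv2.imread("pics/top0.png")
def crop(im,x,y,w,h,k):
    o=cv2.resize(im[y:y+h,x:x+w],None,fx=k,fy=k,interpolation=cv2.INTER_CUBIC)
    for i in range(0,w,20): cv2.putText(o,str(x+i),(i*k,9),0,.33,(0,255,255),1); cv2.line(o,(i*k,10),(i*k,16),(0,255,255),1)
    for i in range(0,h,20): cv2.putText(o,str(y+i),(0,i*k+4),0,.33,(0,255,255),1); cv2.line(o,(22,i*k),(28,i*k),(0,255,255),1)
    return o
cv2.imwrite("pics/stand.png",np.vstack([crop(s,165,225,160,85,5)[:300,:],np.zeros((1,800,3),np.uint8),crop(t,355,210,160,100,5)])[:1,:]) 
cv2.imwrite("pics/c1.png",np.hstack([crop(s,170,230,130,80,3),crop(t,360,210,136,80,3)]) )
cv2.imwrite("pics/ss.png",crop(s,168,228,132,82,6))
cv2.imwrite("pics/st.png",crop(t,360,212,150,96,5))
a=crop(s,362,165,100,60,8);b=crop(t,142,255,120,85,6)
cv2.imwrite("pics/rs.png",a);cv2.imwrite("pics/rt.png",b)
E
```

```text
(no output)
```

View pics/ss.png

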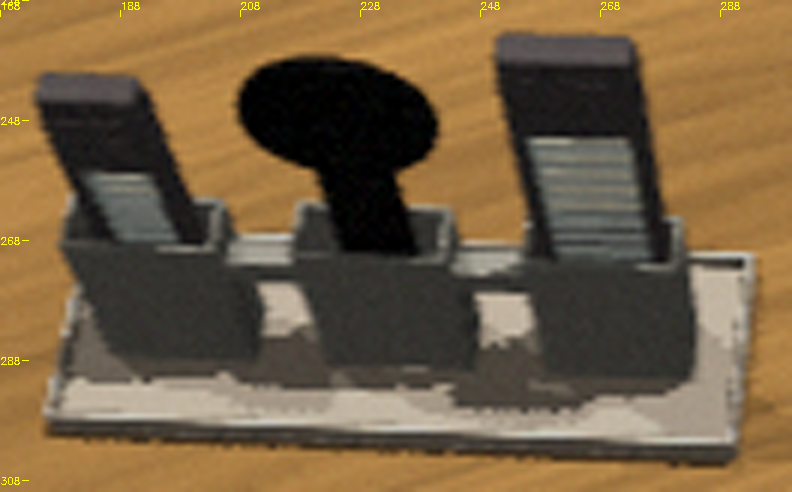

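View pics/st.png

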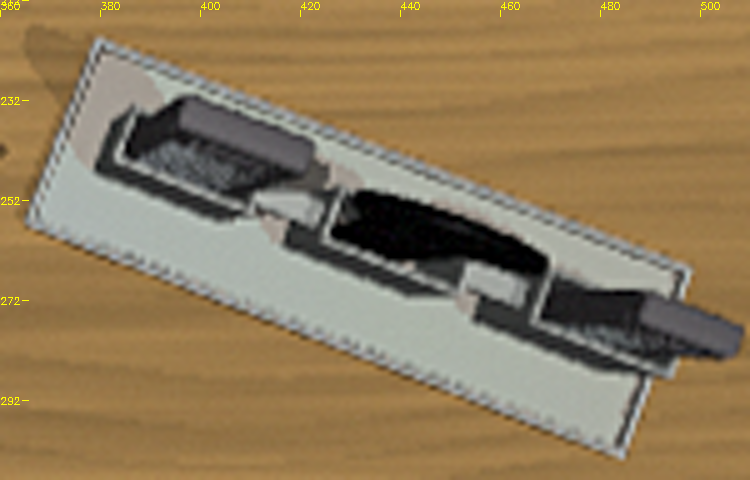

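View pics/rs.png

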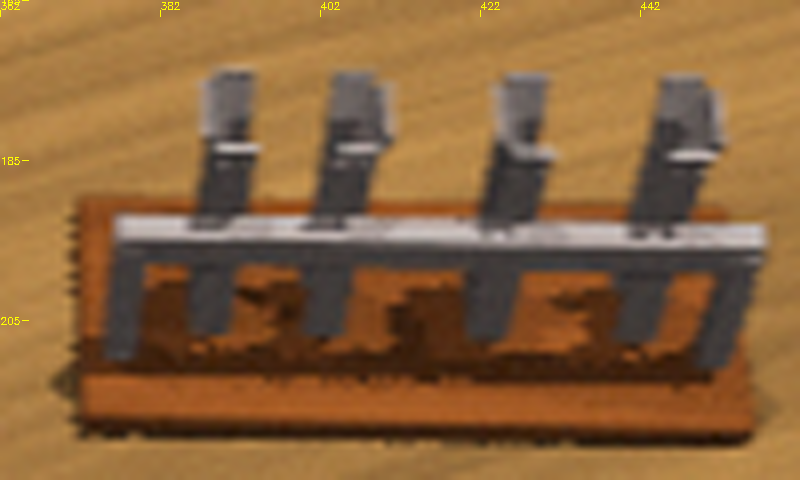

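View pics/rt.png

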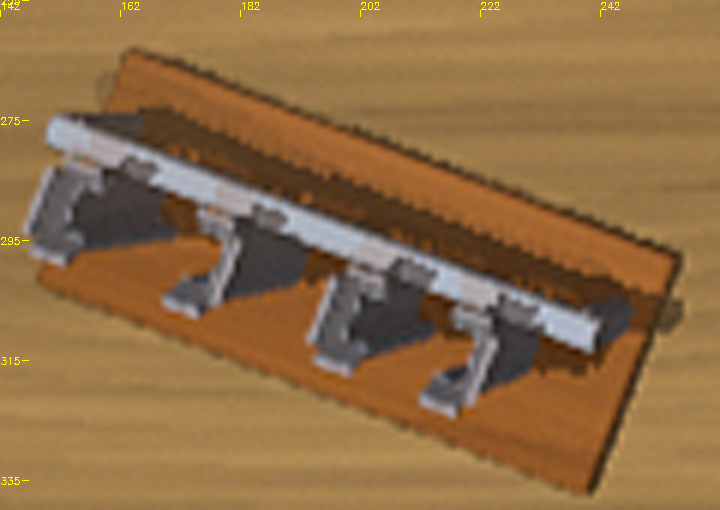

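The crops give me the following:
- **Long bar:** larger of the two, top centre at scene (262.5,236.7), top view (409.4,239.2).
- **Short bar:** top centre at scene (183.2,243), top view (498,276.8).
- **Occluder:** stands between the two bars.
- **Rack:** wide bay at top-view (165,292), narrow bay at (210,308).
- **Look-alikes:** orange bar at top-view (328,243) and red bar at (292,186), both rejected by colour.

Run:
```python
from h import *
np.set_printoptions(precision=4,suppress=True)
def quad(name,cam,o,k,pts,z):
    P=np.array([cam.at((o[0]+x/k,o[1]+y/k),z) for x,y in pts])[:,:2]
    c=P.mean(0); L=[np.linalg.norm(P[i]-P[(i+1)%4]) for i in range(4)]
    ya=[np.degrees(np.arctan2(*(P[i]-P[j])[::-1])) for i,j in((0,1),(3,2),(3,0),(2,1))]
    print(name,c,"sides",np.array(L),"yaw",np.array(ya))
to,so=(360,212),(168,228)
quad("rack top",T,(142,255),6,[(128,48),(682,258),(590,492),(40,282)],.010)
quad("rack scene",S,(362,165),8,[(80,198),(730,205),(755,430),(78,432)],.010)
for z in (.008,.012):
    quad("stand top",T,to,5,[(98,40),(690,270),(625,458),(28,225)],z)
    quad("stand sc",S,so,6,[(75,250),(752,258),(735,445),(45,418)],z)
for n,a,b,z in(("long",(262.5,236.7),(409.4,239.2),.208),("short",(183.2,243),(498,276.8),.173)):
    print(n,tri(S,a,T,b),S.at(a,z),T.at(b,z))
# sleeve rim near edges (top view back-wall outer) 
quad("long bar topface scene",S,so,6,[(500,38),(635,40),(633,66),(506,68)],.208)
quad("short bar topface scene",S,so,6,[(37,78),(137,76),(148,100),(42,102)],.173)
# channels lip tops, z .102
for n,p in(("c1",(55,215)),("c2",(200,255)),("c3",(340,325)),("c4",(470,362))): print(n,T.at((142+p[0]/6,255+p[1]/6),.1)[:2])
```

```text
rack top [0.4724 0.243 ] sides [0.2001 0.0821 0.1977 0.0827] yaw [ 68.7692  68.9243 159.6826 157.9933]
rack scene [0.4747 0.2464] sides [0.1981 0.0843 0.1992 0.0881] yaw [-110.6628 -109.6006  -22.4999  -21.8492]
stand top [ 0.5418 -0.2157] sides [0.2495 0.0786 0.2503 0.0795] yaw [ 67.4637  67.6609 158.0243 158.6276]
stand sc [ 0.5426 -0.2123] sides [0.253  0.0772 0.2502 0.07  ] yaw [-110.4788 -112.1241  -19.8102  -22.0516]
stand top [ 0.5417 -0.2148] sides [0.2484 0.0783 0.2492 0.0791] yaw [ 67.4637  67.6609 158.0243 158.6276]
stand sc [ 0.5449 -0.2123] sides [0.252  0.0769 0.2492 0.0697] yaw [-110.4788 -112.1241  -19.8102  -22.0516]
long (array([ 0.5737, -0.1377,  0.2055]), np.float64(0.0045071851924581895)) [ 0.5763 -0.1358  0.208 ] [ 0.5729 -0.1395  0.208 ]
short (array([ 0.5127, -0.284 ,  0.1719]), np.float64(0.004289568854492147)) [ 0.5147 -0.282   0.173 ] [ 0.512  -0.2858  0.173 ]
long bar topface scene [ 0.5767 -0.1354] sides [0.0423 0.0097 0.0394 0.0115] yaw [-110.7927 -108.6863   -5.8039  -20.0536]
short bar topface scene [ 0.5142 -0.2819] sides [0.0324 0.0104 0.0342 0.0097] yaw [-108.3946 -108.4701   -1.1618    8.138 ]
c1 [0.4948 0.3095]
c2 [0.4822 0.2653]
c3 [0.4609 0.2227]
c4 [0.4494 0.1835]
```

Emit:
{"method": "step_arm", "body": {"targets": [[1,0,0,-0.08,0,0,0.028],[1,0,0,-0.08,0,0,0.028],[1,0,0,-0.08,0,0,0.028],[1,0,0,-0.08,0,0,0.028],[1,0,0,-0.08,0,0,0.028],[1,0,0,-0.08,0,0,0.028],[1,0,0,-0.08,0,0,0.028],[1,0,0,-0.08,0,0,0.028],[1,0,0,-0.08,0,0,0.028]]}}

```text
t: 1.23
eef_pos: [0.2263, 0.5822, 0.3034]
ee_rot: [-3.142, -0.001, -1.96]
force: [0.6, 0.4, 1.0]
gripper_width: 0.0872
grasp_force: 0.0
```

Emit:
{"method": "step_arm", "body": {"targets": [[1,0.18,-0.2,0,0,0,0],[1,0.18,-0.2,0,0,0,0],[1,0.18,-0.2,0,0,0,0],[1,0.18,-0.2,0,0,0,0],[1,0.18,-0.2,0,0,0,0],[1,0.18,-0.2,0,0,0,0],[1,0.18,-0.2,0,0,0,0],[1,0.18,-0.2,0,0,0,0],[1,0.18,-0.2,0,0,0,0],[1,0.18,-0.2,0,0,0,0]]}}

```text
t: 2.48
eef_pos: [0.4038, 0.2185, 0.3035]
ee_rot: [3.141, -0.0, -1.954]
force: [-0.2, 0.6, 1.3]
gripper_width: 0.087
grasp_force: 0.0
```

Emit:
{"method": "step_arm", "body": {"targets": [[1,0.18,-0.19,0,0,0,0],[1,0.18,-0.19,0,0,0,0],[1,0.18,-0.19,0,0,0,0],[1,0.18,-0.19,0,0,0,0],[1,0.18,-0.19,0,0,0,0],[1,0.18,-0.19,0,0,0,0],[1,0.18,-0.19,0,0,0,0],[1,0.18,-0.19,0,0,0,0],[1,0.15,-0.18,0,0,0,0],[1,0,0,0,0,0,0]]}}

```text
t: 3.72
eef_pos: [0.5512, -0.0983, 0.3023]
ee_rot: [3.139, -0.001, -1.957]
force: [-0.9, -0.0, -0.0]
gripper_width: 0.0867
grasp_force: 0.0
```

Emit:
{"method": "step_arm", "body": {"targets": [[1,0.19,-0.24,0,0,0,0],[1,0,0,0.2,0,0,0],[1,0,0,0.2,0,0,0],[1,0,0,0.2,0,0,0],[1,0,0,0.15,0,0,0],[1,0,0,0.15,0,0,0],[1,0,0,0,0,0,0],[1,0,0,0,0,0,0]]}}

```text
t: 4.72
eef_pos: [0.5742, -0.1362, 0.1698]
ee_rot: [-3.14, 0.0, -1.953]
force: [0.7, 0.6, 0.9]
gripper_width: 0.087
grasp_force: 0.0
```

Run:
```python
from h import *
import cv2
s,t=imaging.get_image("scene")[:,:,::-1],imaging.get_image("top")[:,:,::-1]
cv2.imwrite("pics/s1.png",s);cv2.imwrite("pics/t1.png",t)
a=cv2.resize(s[190:310,165:305],None,fx=2.8,fy=2.8,interpolation=2);b=cv2.resize(t[190:310,350:490],None,fx=2.8,fy=2.8,interpolation=2)
cv2.imwrite("pics/g1.png",np.hstack([a,b]))
```

```text
(no output)
```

View pics/g1.png

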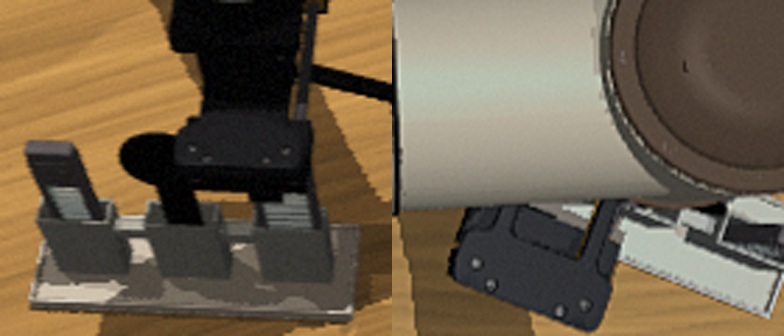

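The scene crop shows the fingers straddling the long bar's grip at about (245,155) in the crop, with the occluder clear to its left. Closing now.

Emit:
{"method": "step_arm", "body": {"targets": [[-1,0,0,0,0,0,0],[-1,0,0,0,0,0,0],[-1,0,0,0,0,0,0],[-1,0,0,0,0,0,0],[-1,0,0,0,0,0,0],[-1,0,0,0,0,0,0],[-1,0,0,0,0,0,0]], "grip_force": 20}}

```text
t: 5.7
eef_pos: [0.5737, -0.1366, 0.1687]
ee_rot: [3.142, -0.0, -1.954]
force: [-0.5, 0.2, 0.5]
gripper_width: 0.025
grasp_force: 0.0
```

Emit:
{"method": "step_arm", "body": {"targets": [[-1,0,0,0,0,0,0],[-1,0,0,0,0,0,0],[-1,0,0,0,0,0,0],[-1,0,0,0,0,0,0]]}}

```text
t: 6.2
eef_pos: [0.5737, -0.1366, 0.1688]
ee_rot: [-3.141, 0.0, -1.954]
force: [-0.1, 0.4, -0.2]
gripper_width: 0.0117
grasp_force: 20.0
```

Emit:
{"method": "step_arm", "body": {"targets": [[-1,0,0,-0.05,0,0,0],[-1,0,0,-0.1,0,0,0],[-1,0,0,-0.15,0,0,0],[-1,0,0,-0.2,0,0,0],[-1,0,0,-0.2,0,0,0],[-1,0,0,-0.2,0,0,0],[-1,0,0,-0.2,0,0,0],[-1,0,0,-0.2,0,0,0],[-1,0,0,-0.15,0,0,0],[-1,0,0,0,0,0,0]]}}

```text
t: 7.45
eef_pos: [0.5742, -0.1367, 0.3892]
ee_rot: [-3.136, 0.002, -1.954]
force: [-0.7, -0.6, -1.3]
gripper_width: 0.0118
grasp_force: 20.0
```

Run:
```python
from h import *
import cv2
print(readout.sense()["eef_pos"],readout.sense()["gripper_width"])
s,t=imaging.get_image("scene")[:,:,::-1],imaging.get_image("top")[:,:,::-1]
e=readout.sense()["eef_pos"]; 
foot=e-[0,0,.16]; print(S.px(foot),T.px(foot))
cv2.imwrite("pics/s2.png",s);cv2.imwrite("pics/t2.png",t)
u=S.px(foot).astype(int); x,y=max(u[0]-65,0),max(u[1]-80,0)
v=T.px(foot).astype(int); p,q=v[0]-65,max(v[1]-60,0); print(x,y,p,q)
cv2.imwrite("pics/g2.png",np.hstack([cv2.resize(s[y:y+120,x:x+130],None,fx=3,fy=3,interpolation=2),cv2.resize(t[q:q+120,p:p+130],None,fx=3,fy=3,interpolation=2)]))
```

```text
[ 0.57424223 -0.13673321  0.38924122] 0.011782526285077305
[260.7092187  230.12167396] [409.29460052 238.12014055]
195 150 344 178
```

View pics/g2.png

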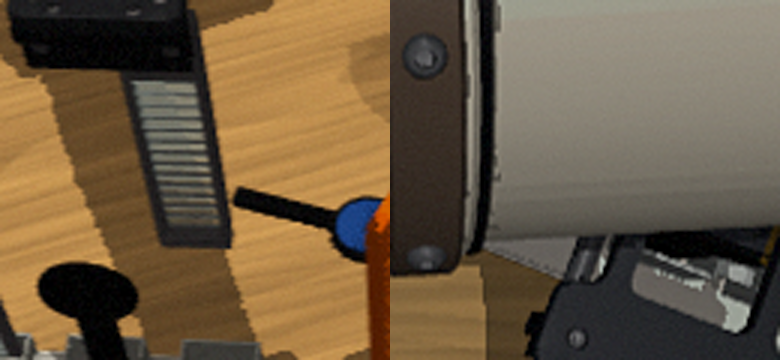

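The scene crop shows the long bar hanging straight: its foot's front edge is centred at scene (260.5,232), against a predicted foot centre of (260.7,230). So the scene calibration agrees with the arm to about 1 mm. Next I'll refine the rack position.

Run:
```python
from h import *
np.set_printoptions(precision=4,suppress=True)
for c in((.4724,.243),(.4747,.2464),(.4736,.245)):
    a=np.radians(69.3); d=np.array([np.cos(a),np.sin(a)]); n=np.array([np.sin(a),-np.cos(a)])
    for k,b in(("wide",.044),("narrow",-.044)):
        P=np.array(c)+b*d; print(c,k,P,"S z.102",S.px([*P,.102]),"S back",S.px([*(P-n*.0125),.102]),"S front",S.px([*(P+n*.0125),.102]),"T",T.px([*P,.102]))
# sub-pixel: top view base/stand bench check using top-camera look at base corners vs model
for c in((.4724,.243),(.4747,.2464)):
    C=[np.array(c)+i*.1*d+j*.0425*n for i,j in((1,1),(-1,1),(-1,-1),(1,-1))]
    print(c,"S base",*[S.px([*p,.01]) for p in C],"T base",*[T.px([*p,.01]) for p in C])
```

```text
(0.4724, 0.243) wide [0.488  0.2842] S z.102 [436.3718 179.4811] S back [435.874 175.21 ] S front [436.8753 183.8006] T [164.6119 294.5074]
(0.4724, 0.243) narrow [0.4568 0.2018] S z.102 [397.2329 179.0599] S back [396.9552 174.7991] S front [397.5137 183.369 ] T [209.9039 311.3695]
(0.4747, 0.2464) wide [0.4903 0.2876] S z.102 [438.1902 179.8267] S back [437.682  175.5516] S front [438.7043 184.1504] T [162.7598 293.2478]
(0.4747, 0.2464) narrow [0.4591 0.2052] S z.102 [399.0279 179.4047] S back [398.74   175.1398] S front [399.319 183.718] T [208.0251 310.0966]
(0.4736, 0.245) wide [0.4892 0.2862] S z.102 [437.4114 179.6349] S back [436.9076 175.362 ] S front [437.9209 183.9563] T [163.5212 293.8518]
(0.4736, 0.245) narrow [0.458  0.2038] S z.102 [398.2613 179.2134] S back [397.9778 174.9507] S front [398.548  183.5244] T [208.7982 310.7069]
(0.4724, 0.243) S base [455.3263 218.8774] [370.3028 217.8056] [369.5041 189.595 ] [451.5121 190.5194] T base [163.2549 262.7818] [255.8628 296.8785] [240.9009 337.5922] [147.9093 302.7936]
(0.4747, 0.2464) S base [457.0759 219.2276] [372.0038 218.1538] [371.1447 189.9176] [453.1978 190.8437] T base [161.599  261.6652] [254.1578 295.7376] [239.1901 336.4315] [146.248  301.6578]
```

Emit:
{"method": "step_arm", "body": {"targets": [[-1,-0.1,0.066,0,0,0,0],[-1,-0.2,0.131,0,0,0,0],[-1,-0.25,0.164,0,0,0,0],[-1,-0.25,0.164,0,0,0,0],[-1,-0.25,0.164,0,0,0,0],[-1,-0.25,0.164,0,0,0,0],[-1,-0.25,0.164,0,0,0,0],[-1,-0.25,0.164,0,0,0,0],[-1,-0.25,0.164,0,0,0,0],[-1,-0.2,0.131,0,0,0,0]]}}

```text
t: 8.8
eef_pos: [0.493, 0.2613, 0.3852]
ee_rot: [3.14, -0.001, -1.953]
force: [0.9, -0.5, -0.7]
gripper_width: 0.0117
grasp_force: 20.0
```

Emit:
{"method": "step_arm", "body": {"targets": [[-1,-0.11,0.072,0,0,0,0],[-1,-0.05,0.033,0,0,0,-0.0036],[-1,0,0,0.1,0,0,0],[-1,0,0,0.15,0,0,0],[-1,0,0,0.15,0,0,0],[-1,0,0,0.1,0,0,0],[-1,0,0,0,0,0,0],[-1,0,0,0,0,0,0]]}}

```text
t: 9.8
eef_pos: [0.4895, 0.2873, 0.3122]
ee_rot: [-3.14, 0.001, -1.932]
force: [0.4, -0.3, -0.4]
gripper_width: 0.0118
grasp_force: 20.0
```

Emit:
{"method": "step_arm", "body": {"targets": [[-1,0,0,0.12,0,0,0],[-1,0,0,0.11,0,0,0],[-1,0,0,0,0,0,0],[-1,0,0,0,0,0,0]]}}

```text
t: 10.3
eef_pos: [0.4896, 0.2878, 0.2782]
ee_rot: [-3.14, 0.002, -1.931]
force: [1.0, -0.3, 0.3]
gripper_width: 0.0122
grasp_force: 20.0
```

Run:
```python
from h import *
import cv2
e=readout.sense()["eef_pos"]; print(e, S.px(e-[0,0,.16]),T.px(e-[0,0,.16]))
s,t=imaging.get_image("scene")[:,:,::-1],imaging.get_image("top")[:,:,::-1]
cv2.imwrite("pics/s3.png",s);cv2.imwrite("pics/t3.png",t)
a=cv2.resize(s[140:225,370:465],None,fx=5,fy=5,interpolation=2)
b=cv2.resize(t[255:340,140:200],None,fx=5,fy=5,interpolation=2)
cv2.imwrite("pics/g3.png",np.hstack([a,b]))
```

```text
[0.48962943 0.28776714 0.27816004] [439.38975969 174.92931613] [159.26915444 294.02147961]
```

View pics/g3.png

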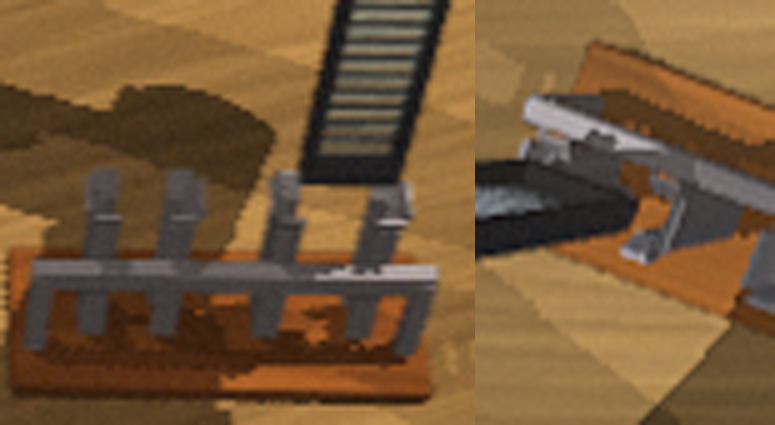

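Foot front edge is centred at scene (440.2,176.6), and the lips' midpoint is at u≈438.2 at a slightly lower height, which projects to the same line. That's aligned within about 1 mm, so I'm descending gently.

Emit:
{"method": "step_arm", "body": {"targets": [[-1,0,0,0.05,0,0,0],[-1,0,0,0.05,0,0,0],[-1,0,0,0.05,0,0,0],[-1,0,0,0.05,0,0,0],[-1,0,0,0,0,0,0]]}}

```text
t: 11.02
eef_pos: [0.4886, 0.2871, 0.2458]
ee_rot: [3.141, -0.002, -1.932]
force: [0.3, -0.9, -0.3]
gripper_width: 0.0117
grasp_force: 20.0
```

Emit:
{"method": "step_arm", "body": {"targets": [[-1,0,0,0.04,0,0,0],[-1,0,0,0.05,0,0,0],[-1,0,0,0.05,0,0,0],[-1,0,0,0.05,0,0,0],[-1,0,0,0,0,0,0]]}}

```text
t: 11.65
eef_pos: [0.4886, 0.2871, 0.2173]
ee_rot: [3.141, -0.002, -1.932]
force: [0.3, 1.2, -0.1]
gripper_width: 0.0115
grasp_force: 20.0
```

Foot at about 0.057 with no contact force, so it is in the grooves.

Emit:
{"method": "step_arm", "body": {"targets": [[-1,0,0,0.06,0,0,0],[-1,0,0,0.06,0,0,0],[-1,0,0,0.06,0,0,0],[-1,0,0,0.06,0,0,0],[-1,0,0,0.03,0,0,0],[-1,0,0,0,0,0,0]]}}

```text
t: 12.4
eef_pos: [0.4889, 0.2873, 0.1773]
ee_rot: [3.141, -0.001, -1.932]
force: [0.7, -1.1, -1.2]
gripper_width: 0.0118
grasp_force: 20.0
```

Emit:
{"method": "step_arm", "body": {"targets": [[-1,0,0,0.02,0,0,0],[-1,0,0,0.015,0,0,0],[-1,0,0,0.01,0,0,0],[-1,0,0,0,0,0,0]]}}

```text
t: 12.9
eef_pos: [0.4889, 0.2874, 0.1709]
ee_rot: [3.142, -0.0, -1.932]
force: [-0.0, -0.0, -0.3]
gripper_width: 0.0122
grasp_force: 20.0
```

Emit:
{"method": "step_arm", "body": {"targets": [[-1,0,0,0.007,0,0,0],[-1,0,0,0.007,0,0,0],[-1,0,0,0,0,0,0]]}}

```text
t: 13.28
eef_pos: [0.4898, 0.2877, 0.1707]
ee_rot: [-3.14, 0.002, -1.931]
force: [-1.8, -0.7, 5.1]
gripper_width: 0.0118
grasp_force: 20.0
```

Emit:
{"method": "step_arm", "body": {"targets": [[-0.6,0,0,0,0,0,0],[-0.4,0,0,0,0,0,0],[0,0,0,0,0,0,0],[0.4,0,0,0,0,0,0],[0.4,0,0,0,0,0,0],[0.4,0,0,0,0,0,0]]}}

```text
t: 14.02
eef_pos: [0.489, 0.2874, 0.1689]
ee_rot: [3.142, -0.0, -1.932]
force: [-0.6, -0.1, -0.1]
gripper_width: 0.0565
grasp_force: 0.0
```

Run:
```python
from h import *
import cv2
s=imaging.get_image("scene")[:,:,::-1]; r=readout.sense(); print(r["gripper_width"],r["grasp_force"],r["eef_pos"],r["force"])
cv2.imwrite("pics/s4.png",s)
```

```text
0.05822737574175121 0.0 [0.48897971 0.28741034 0.16889408] [-0.27831053  0.42870509  0.21712913]
```

Emit:
{"method": "step_arm", "body": {"targets": [[0.4,0,0,-0.1,0,0,0],[0.4,0,0,-0.2,0,0,0],[0.4,0,0,-0.2,0,0,0],[0.4,0,0,-0.2,0,0,0],[0.4,0,0,-0.2,0,0,0],[0.6,0.2,-0.086,0,0,0,0],[1,0.25,-0.1075,0,0,0,0],[1,0.25,-0.1075,0,0,0,0],[1,0.25,-0.1075,0,0,0,0],[1,0.25,-0.1075,0,0,0,0]]}}

```text
t: 15.32
eef_pos: [0.4979, 0.0904, 0.3054]
ee_rot: [-3.14, 0.001, -1.931]
force: [0.0, -0.3, -0.2]
gripper_width: 0.0863
grasp_force: 0.0
```

Emit:
{"method": "step_arm", "body": {"targets": [[1,0.25,-0.1075,0,0,0,0],[1,0.25,-0.1075,0,0,0,0],[1,0.25,-0.1075,0,0,0,0],[1,0.25,-0.1075,0,0,0,0],[1,0.25,-0.1075,0,0,0,0],[1,0.25,-0.1075,0,0,0,0],[1,0.25,-0.1075,0,0,0,0],[1,0.25,-0.1075,0,0,0,0],[1,0.25,-0.1075,0,0,0,0.0036],[1,0,0,0,0,0,0]]}}

```text
t: 16.58
eef_pos: [0.5143, -0.2776, 0.3043]
ee_rot: [-3.141, -0.0, -1.958]
force: [-0.2, -0.1, 0.5]
gripper_width: 0.087
grasp_force: 0.0
```

Run:
```python
from h import *
import cv2
s=imaging.get_image("scene")[:,:,::-1]; r=readout.sense(); print(r["gripper_width"],r["eef_pos"],r["ee_rot"])
cv2.imwrite("pics/s5.png",s)
a=cv2.resize(s[215:300,165:265],None,fx=4,fy=4,interpolation=2)
b=cv2.resize(s[140:225,370:465],None,fx=4,fy=4,interpolation=2)
cv2.imwrite("pics/g5.png",np.hstack([a,b]))
for x,y in((.4895,.2873),(.4885,.287),(.4903,.2876)): print(S.px([x,y,.210]),S.px([x,y,.1]))
```

```text
0.08709761089638461 [ 0.51431098 -0.27636773  0.30441915] [-3.14119624e+00  6.57091879e-06 -1.95626926e+00]
[446.7783815  146.19150513] [437.78742264 180.18434186]
[446.4321148 145.8936176] [437.47160639 179.8964925 ]
[447.08168565 146.42269131] [438.06437603 180.407762  ]
```

View pics/g5.png

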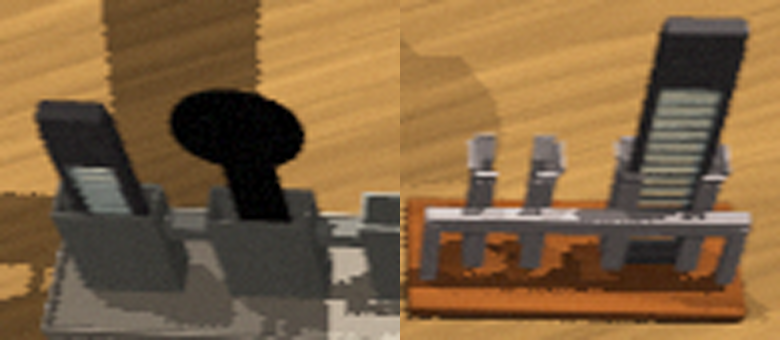

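The long bar stands home and upright, its top centre at scene (446.3,146) against a predicted (446.8,146.2). The short bar still stands in its sleeve, top at (183.5,242.5). Going down for it.

Emit:
{"method": "step_arm", "body": {"targets": [[1,0.035,-0.015,0.1,0,0,0],[1,0,0,0.2,0,0,0],[1,0,0,0.2,0,0,0],[1,0,0,0.2,0,0,0],[1,0,0,0.2,0,0,0],[1,0,0,0.15,0,0,0],[1,0,0,0.08,0,0,0],[0.4,0,0,0,0,0,0],[0,0,0,0,0,0,0]]}}

```text
t: 17.75
eef_pos: [0.5154, -0.2811, 0.1355]
ee_rot: [-3.14, -0.0, -1.954]
force: [-0.1, 0.5, -0.3]
gripper_width: 0.0742
grasp_force: 0.0
```

Emit:
{"method": "step_arm", "body": {"targets": [[-1,0,0,0,0,0,0],[-1,0,0,0,0,0,0],[-1,0,0,0,0,0,0],[-1,0,0,0,0,0,0],[-1,0,0,0,0,0,0],[-1,0,0,0,0,0,0],[-1,0,0,0,0,0,0],[-1,0,0,0,0,0,0],[-1,0,0,0,0,0,0]], "grip_force": 20}}

```text
t: 18.88
eef_pos: [0.5146, -0.2811, 0.1344]
ee_rot: [3.141, -0.0, -1.954]
force: [-0.3, 0.1, 0.0]
gripper_width: 0.0117
grasp_force: 20.0
```

Emit:
{"method": "step_arm", "body": {"targets": [[-1,0,0,-0.05,0,0,0],[-1,0,0,-0.1,0,0,0],[-1,0,0,-0.15,0,0,0],[-1,0,0,-0.2,0,0,0],[-1,0,0,-0.2,0,0,0],[-1,0,0,-0.2,0,0,0],[-1,0,0,-0.2,0,0,0],[-1,0,0,-0.2,0,0,0],[-1,0,0,-0.15,0,0,0],[-1,0,0,0,0,0,0]]}}

```text
t: 20.12
eef_pos: [0.5153, -0.2814, 0.3549]
ee_rot: [-3.136, 0.0, -1.954]
force: [-0.6, 0.2, -1.1]
gripper_width: 0.0116
grasp_force: 20.0
```

Run:
```python
from h import *
import cv2
s=imaging.get_image("scene")[:,:,::-1]; r=readout.sense(); e=r["eef_pos"]; print(r["gripper_width"],e)
cv2.imwrite("pics/s6.png",s)
y=-1.954; n=np.array([-np.sin(y),np.cos(y),0]); w=np.array([np.cos(y),np.sin(y),0])
f=e-[0,0,.1265]
# predicted front face foot corners and outline 15/30/60 mm above the foot
for h in(0,.02,.06):
    print(h,*[S.px(f+[0,0,h]+n*.006+w*k) for k in(.017,-.017)])
g=s.astype(int).sum(2)
for h in(.004,.01,.02,.03):
    u,v=S.px(f+[0,0,h]+n*.006); v=int(round(v)); print(v,g[v,int(u)-22:int(u)+23],int(u)-22)
u,v=S.px(f+n*.006); u=int(u); print("col",u,int(v)-10,g[int(v)-10:int(v)+10,u])
```

```text
0.011885832189670847 [ 0.51469518 -0.28089952  0.35289348]
0 [167.20020892 229.58787002] [185.40769071 230.16451774]
0.02 [164.3068881  223.36918457] [182.83186798 223.94787942]
0.06 [158.20314589 210.25026166] [177.39753644 210.83235201]
229 [387 408 420 403 417 411 413 416 414 407 404 389 394 376 363 358 377 382
 327 290 319 322 322 327 319 323 265 224 225 234 337 380 378 392 377 286
 220 226 240 239 240 241 232 241 235] 153
227 [434 425 413 410 404 385 371 382 380 397 410 405 275  98  90  80  95  96
  91  96  96  95  75  95  93 105  91  94  95  99  79 239 370 408 392 402
 300 209 208 207 217 212 195 212 214] 152
224 [425 444 435 436 434 429 435 432 435 434 436 345 160  87  80  94 102  98
 114 105 112 105 106 110 108 104 107  99  96  77  75  81  74 316 412 406
 402 295 206 221 214 214 221 221 223] 151
220 [388 387 385 378 396 394 383 394 394 396 307 167  98  85  73  57 125 270
 324 323 318 304 310 310 316 312 250 148 109  80  71  76 185 356 408 400
 400 311 228 213 205 209 193 211 205] 150
col 176 219 [162 250 160 134 112 104 101 104  93  81 327 401 399 366 408 432 430 422
 417 420]
```

Emit:
{"method": "step_arm", "body": {"targets": [[-1,-0.1,0.0545,0,0,0,0],[-1,-0.2,0.109,0,0,0,0],[-1,-0.25,0.136,0,0,0,0],[-1,-0.25,0.136,0,0,0,0],[-1,-0.25,0.136,0,0,0,0],[-1,-0.25,0.136,0,0,0,0],[-1,-0.25,0.136,0,0,0,0],[-1,-0.25,0.136,0,0,0,0],[-1,-0.25,0.136,0,0,0,0],[-1,-0.25,0.136,0,0,0,0]]}}

```text
t: 21.42
eef_pos: [0.468, 0.1108, 0.3509]
ee_rot: [3.14, -0.001, -1.953]
force: [1.1, 0.3, -1.1]
gripper_width: 0.0115
grasp_force: 20.0
```

Emit:
{"method": "step_arm", "body": {"targets": [[-1,-0.25,0.136,0,0,0,0],[-1,-0.2,0.11,0,0,0,0],[-1,-0.123,0.068,0,0,0,0],[-1,0,0,0,0,0,-0.0036],[-1,0,0,0.1,0,0,0],[-1,0,0,0.2,0,0,0],[-1,0,0,0.2,0,0,0],[-1,0,0,0.1,0,0,0],[-1,0,0,0,0,0,0],[-1,0,0,0,0,0,0]]}}

```text
t: 22.68
eef_pos: [0.4588, 0.2065, 0.2631]
ee_rot: [-3.14, 0.002, -1.932]
force: [0.7, -0.1, -0.4]
gripper_width: 0.0116
grasp_force: 20.0
```

Run:
```python
from h import *
import cv2
np.set_printoptions(linewidth=250,precision=4)
s=imaging.get_image("scene")[:,:,::-1]; r=readout.sense(); e=r["eef_pos"]; print(r["gripper_width"],e,r["ee_rot"])
cv2.imwrite("pics/s7.png",s)
y=r["ee_rot"][2]; n=np.array([-np.sin(y),np.cos(y),0]); w=np.array([np.cos(y),np.sin(y),0])
f=e-[0,0,.1265]
g=s.astype(int).sum(2)
for h in(.01,.02,.03):
    a,b=[S.px(f+[0,0,h]+n*.006+w*k) for k in(.017,-.017)]
    m=int((a[0]+b[0])/2)-20; v=int(round((a[1]+b[1])/2)); print(a,b,v,m,g[v,m:m+41])
```

```text
0.011988926684678285 [0.4588 0.2067 0.2632] [-3.1401e+00  2.0094e-03 -1.9317e+00]
[394.1116 167.9562] [409.7476 168.112 ] 168 381 [151 145 149 151 145 147 147 146 145 146 142 103  94  95  75  64  84  74  86  73  89  71  80  83  90  75 110 252 317 324 331 333 327 338 323 336 333 333 332 330 325]
[394.5747 164.896 ] [410.3265 165.0507] 165 382 [139 145 143 136 139 135 154 148 150 139 104  85  91  97  82  92  96  97  88  97  97  86  96  72  84  81 186 274 303 310 302 293 308 308 295 296 297 303 293 291 296]
[395.0447 161.7902] [410.9141 161.9438] 162 382 [161 162 157 146 154 171 159 158 153 260 232 108  80 154 216 236 243 239 254 249 257 251 235 213 111  88 127 271 336 333 330 335 331 329 323 322 314 302 307 298 310]
```

```bash
cat > edge.py <<'E'
from h import *
def edges(s,e,y,L=.1265,hs=np.arange(.006,.1,.008)):
    n=np.array([-np.sin(y),np.cos(y),0]); w=np.array([np.cos(y),np.sin(y),0]); f=e-[0,0,L]
    g=cv2.GaussianBlur(s.astype(np.float32).sum(2),(1,3),0); out=[]
    for h in hs:
        o=[]
        for k in(.017,-.017):
            P=f+[0,0,h]+n*.006+w*k; u,v=S.px(P); du=abs(S.px(P+w*.001)[0]-u)
            us=np.arange(u-5,u+5,.1); pr=cv2.remap(g,us[None].astype(np.float32),np.full((1,len(us)),v,np.float32),cv2.INTER_LINEAR)[0]
            d=np.gradient(cv2.GaussianBlur(pr[None],(15,1),0)[0])*(-1 if k>0 else 1); i=d.argmax(); o.append((us[i]-u)/du)
        out.append([h*1000,*o])
    return np.array(out)
E
python3 - <<'E'
from edge import *
np.set_printoptions(precision=1,suppress=True)
print("mm to image right: left edge, right edge")
print(edges(cv2.imread("pics/s6.png"),np.array([.515,-.2811,.354]),-1.954).T)
print(edges(cv2.imread("pics/s7.png"),np.array([.4588,.2067,.2632]),-1.9317).T)
E
```

```text
mm to image right: left edge, right edge
[[ 6.  14.  22.  30.  38.  46.  54.  62.  70.  78.  86.  94. ]
 [-3.2 -3.  -4.  -3.8 -3.4 -3.  -2.9 -3.7 -3.3 -4.  -3.8 -3.1]
 [-3.5  0.2  2.   2.2  2.3  2.5  2.7  2.8  3.   1.7  2.1  2.2]]
[[ 6.  14.  22.  30.  38.  46.  54.  62.  70.  78.  86.  94. ]
 [-5.2 -6.1 -6.7 -5.6 -6.2 -5.3 -5.9 -6.5 -5.8 -6.2 -6.6 -5.7]
 [-4.6 -5.2 -4.5 -5.1 -6.  -5.1 -5.7 -4.8 -5.8 -5.  -5.7 -4.9]]
```

The short bar hangs upright but sits about 4.4 mm off toward tool +x in the grip. Correcting by 3 mm, then lowering.

Emit:
{"method": "step_arm", "body": {"targets": [[-1,-0.02,0,0,0,0,0],[-1,0,0,0.08,0,0,0],[-1,0,0,0.08,0,0,0],[-1,0,0,0,0,0,0],[-1,0,0,0,0,0,0]]}}

```text
t: 23.35
eef_pos: [0.4592, 0.2093, 0.2379]
ee_rot: [-3.141, -0.0, -1.931]
force: [0.7, 0.2, -1.1]
gripper_width: 0.0118
grasp_force: 20.0
```

Run:
```python
from edge import *
np.set_printoptions(precision=1,suppress=True)
s=imaging.get_image("scene")[:,:,::-1]; r=readout.sense(); e=r["eef_pos"]; print(e*1000,r["force"])
print(edges(s,e,-1.932,hs=np.arange(.01,.1,.01)).T)
```

```text
[459.3 209.4 238.1] [-1.1  0.2 -0.4]
[[10.  20.  30.  40.  50.  60.  70.  80.  90. ]
 [-6.  -6.8 -6.1 -6.7 -7.1 -6.4 -5.7 -6.5 -6.9]
 [-6.4 -5.7 -4.8 -5.8 -4.9 -6.  -5.3 -4.6 -5.8]]
```

Emit:
{"method": "step_arm", "body": {"targets": [[-1,0,0,0.05,0,0,0],[-1,0,0,0.05,0,0,0],[-1,0,0,0.05,0,0,0],[-1,0,0,0,0,0,0]]}}

```text
t: 23.9
eef_pos: [0.4586, 0.2089, 0.2145]
ee_rot: [3.141, -0.002, -1.932]
force: [0.2, -0.3, -1.7]
gripper_width: 0.0118
grasp_force: 20.0
```

Emit:
{"method": "step_arm", "body": {"targets": [[-1,0,0,0.03,0,0,0],[-1,0,0,0.03,0,0,0],[-1,0,0,0.03,0,0,0],[-1,0,0,0,0,0,0]]}}

```text
t: 24.4
eef_pos: [0.4589, 0.2091, 0.2014]
ee_rot: [3.141, -0.001, -1.932]
force: [-0.5, 0.7, -0.4]
gripper_width: 0.0117
grasp_force: 20.0
```

Foot at about 0.075, inside the grooves, with no contact force. Continuing down.

Emit:
{"method": "step_arm", "body": {"targets": [[-1,0,0,0.05,0,0,0],[-1,0,0,0.05,0,0,0],[-1,0,0,0.05,0,0,0],[-1,0,0,0.05,0,0,0],[-1,0,0,0,0,0,0]]}}

```text
t: 25.02
eef_pos: [0.4587, 0.2089, 0.1711]
ee_rot: [3.141, -0.002, -1.932]
force: [-0.9, 1.0, -1.4]
gripper_width: 0.0119
grasp_force: 20.0
```

Emit:
{"method": "step_arm", "body": {"targets": [[-1,0,0,0.05,0,0,0],[-1,0,0,0.05,0,0,0],[-1,0,0,0.05,0,0,0],[-1,0,0,0.02,0,0,0],[-1,0,0,0,0,0,0]]}}

```text
t: 25.65
eef_pos: [0.459, 0.2092, 0.1461]
ee_rot: [3.141, -0.001, -1.931]
force: [-0.3, 0.5, -0.6]
gripper_width: 0.0119
grasp_force: 20.0
```

Emit:
{"method": "step_arm", "body": {"targets": [[-1,0,0,0.02,0,0,0],[-1,0,0,0.02,0,0,0],[-1,0,0,0.01,0,0,0],[-1,0,0,0,0,0,0]]}}

```text
t: 26.15
eef_pos: [0.4591, 0.2092, 0.1388]
ee_rot: [3.141, -0.0, -1.932]
force: [0.4, -0.1, -0.8]
gripper_width: 0.0117
grasp_force: 20.0
```

Emit:
{"method": "step_arm", "body": {"targets": [[-1,0,0,0.007,0,0,0],[-1,0,0,0.007,0,0,0],[-1,0,0,0,0,0,0]]}}

```text
t: 26.52
eef_pos: [0.4591, 0.2092, 0.1367]
ee_rot: [3.142, -0.0, -1.932]
force: [-0.1, 1.0, -1.6]
gripper_width: 0.0122
grasp_force: 20.0
```

Emit:
{"method": "step_arm", "body": {"targets": [[-1,0,0,0.007,0,0,0],[-1,0,0,0.007,0,0,0],[-1,0,0,0,0,0,0]]}}

```text
t: 26.9
eef_pos: [0.46, 0.2096, 0.1363]
ee_rot: [-3.14, 0.002, -1.931]
force: [-0.4, -0.2, 7.2]
gripper_width: 0.0122
grasp_force: 20.0
```

Floor contact at the expected height (7 N). Releasing, then retreating straight up.

Emit:
{"method": "step_arm", "body": {"targets": [[-0.6,0,0,0,0,0,0],[-0.4,0,0,0,0,0,0],[0,0,0,0,0,0,0],[0.4,0,0,0,0,0,0],[0.4,0,0,0,0,0,0],[0.4,0,0,0,0,0,0]]}}

```text
t: 27.65
eef_pos: [0.4591, 0.2092, 0.1347]
ee_rot: [3.142, -0.0, -1.932]
force: [-0.2, -0.6, 0.1]
gripper_width: 0.0566
grasp_force: 0.0
```

Emit:
{"method": "step_arm", "body": {"targets": [[0.4,0,0,-0.1,0,0,0],[0.4,0,0,-0.2,0,0,0],[0.4,0,0,-0.2,0,0,0],[0.4,0,0,-0.2,0,0,0],[0.4,0,0,-0.2,0,0,0],[0.4,0,0,-0.2,0,0,0],[0.4,0,0,-0.2,0,0,0],[0.4,0,0,-0.1,0,0,0],[0.4,0,0,0,0,0,0],[0.4,0,0,0,0,0,0]]}}

```text
t: 28.9
eef_pos: [0.4585, 0.209, 0.3434]
ee_rot: [3.14, -0.002, -1.932]
force: [-0.2, 0.7, 0.7]
gripper_width: 0.0608
grasp_force: 0.0
```

Run:
```python
from edge import *
np.set_printoptions(precision=1,suppress=True)
s=imaging.get_image("scene")[:,:,::-1]; r=readout.sense(); print(r["eef_pos"],r["force"],r["gripper_width"])
cv2.imwrite("pics/s9.png",s)
# short bar vs pose at bay centre, foot .010; upper part above lips
print(edges(s,np.array([.4581,.2051,.1365]),-1.932,hs=np.arange(.1,.165,.008)).T)
# top edge of both bars: predicted front-top row and grey columns there
for n,p,z in(("short",(.4581,.2051),.175),("long",(.4892,.2874),.210)):
    u,v=S.px([*p,z]); u=int(round(u)); v=int(v); print(n,u,v,s[v-8:v+9,u].astype(int).sum(1))
b=cv2.imread("pics/s0.png") if 0 else cv2.imread("pics/scene0.png")
print("occluder diff",np.abs(s[235:262,205:242].astype(int)-b[235:262,205:242]).mean())
```

```text
[0.5 0.2 0.3] [0.1 0.4 0.5] 0.061083620990222
[[100.  108.  116.  124.  132.  140.  148.  156.  164. ]
 [ -2.5  -1.6  -2.   -0.7  -1.3  -2.2  -1.3  -1.7  -2.3]
 [  5.8  -1.6  -0.4  -1.3  -0.4  -1.3  -0.2  -1.1  -2.1]]
short 402 157 [282 288 295 301 314 324 258 245 271 232  91  80  85  98  78  77  83]
long 447 146 [382 391 376 379 377 358 289 206 202 199 145  83  84  90  87  84  86]
occluder diff 3.0053386720053386
```

```bash
python3 -c "
from plant import ctrl; print(ctrl.job_done())"
```

```text
the job is handed in; nothing more can be done
None
```

I handed the job in at about 29 s: the long bar stands in the wide bay and the short bar in the narrow one, both let go, upright and at floor height by my last measurements, with the occluder unmoved; I did not see the judge's verdict.

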